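# Swap the wrong packing plate: scrap it edge-on through the slot, slide in the right one

## Robot

A 6-joint arm with a two-finger parallel gripper is mounted at the origin on a cart in front of the work surface, level with it; the furniture and walls round the work are solid. World frame = base frame: x ahead of the robot, y to its left, z up, the work surface at z = 0. Lengths are in m, angles in rad, forces in N, time in s.
With the tool pointing down it reaches from about 0.25 to 0.725 m from the base axis. Payload 4 kg.
Tool frame: the origin (TCP) lies midway between the tips of the shut fingers; the grasp point (between the pads) lies 19 mm behind it; z points along the fingers, y is the line along which they close (so a half turn about z gives the same grasp; the last joint's range is limited). The gripper opens to 85 mm and grips with 20 to 120 N. Pads are 22 mm wide; open, the fingers measure 114 mm over their backs; the gripper's body (76 mm by 85 mm) begins 54 mm behind the grasp point. The pads swing forward as they close: fully open they stand 13 mm farther back than shut.
Start: joints at [-1.219, 0.241, 0.005, 1.335, 0, 1.571], TCP at [0.172, -0.469, 0.192] pointing down, gripper open.
Joint ranges: [-2.72, 2.72], [-1.05, 1.87], [-1.09, 1.28], [-1.99, 2.15], [-1.42, 1.44], [-3.14, 3.14]. Speed limits (rad/s): [2.79, 2.79, 3.14, 3.14, 3.14, 3.14].

## Interface

Orientations are given as a unit quaternion [x, y, z, w].
In Python, from workcell import bot gives the robot as it stands. The module is installed in compiled form; this text tells all that it offers.
- The arm moves only by the tool drive_tool, never from a script. Its arguments are lists of equal length, an entry for each row: "slide": the shift along the tool's x, y, z scaled (see below), a list of three; "rotation": the turn, a rotation vector about the tool's x, y, z scaled (see below), a list of three. A call has exactly 8 rows; each row is the pose to reach, as a shift and turn from the pose commanded when the call began, along the tool's axes at that moment; what a row does not reach only later rows make up. The controller multiplies each number of a shift by 250 mm and each number of a turn by 0.5 rad. A row lasts 1/8 s, in which the tool goes at most 62.5 mm and 10.7 degrees, less where a joint would pass 70% of its speed; a pose out of reach is approached as far as the arm can. A call with a number of a shift or a turn outside -1 to 1 is refused whole. A call with a gripper value outside its range is refused whole. "gripper" is the opening, from 0 (shut) to 1 (fully open), set as the call begins (left out, the last holds). The fingers move at their own pace and stop on an object; the grip force is fixed at half the most. Time passes only in rows, so rows that repeat a pose let the fingers close, or fill a call up. It gives the time, the measured TCP pose, the force, the opening and the grip force at its end, in the units of the state.
- bot.get_obs(): the state, without advancing time (a new reading comes with each control period).
- bot.camera(name): name is "side" or "top"; returns a dict with "image" (400x640x3 uint8, red, green, blue), "z_map" (400x640 float32, m along the optical axis (not along the pixel's ray), 0 where there is no reading), "camera_matrix" (3x3 intrinsics, pixels), "xyz" and "orientation" of the camera in the world. Camera axes: x right, y up, looking along -z (the intrinsics and any distortion apply to the point x, -y, -z); pixel columns grow to the right and rows downward; lengths in m; the calibration is good to about 2 mm. A picture is of the moment at which its call begins.
- bot.job_done(): hands the job in; it is judged then, once.
The state is a dict: "clock": time; "joint_pos": joint angles; "joint_vel": joint speeds; "tau": joint torques, N m; "eef_pos": TCP position; "tool_rot": TCP orientation; "ft_force": force on the tool from outside, world axes, zero at the start; "ft_torque": the same for the moment, N m; "grip_width": finger opening in m; "grasp_force": force on a finger pad.
Only numpy, scipy, OpenCV 4.12 (cv2) and the standard library are available. Lean on these libraries where they do the work, as an engineer would, in place of code of your own. Each camera call takes 0.05 s, during which the arm holds its last target. There are 200 camera calls.

## Task

The kit on the blue stand should be three steel packing plates, but one of them is brass: without lifting it, push that plate along its lane off the far edge of the deck, so that it tips over and drops edge-on through the long slot into the scrap pocket. Then take the loose steel plate from the bench, lay it on the deck and slide it flat into the emptied lane until it lies level with its two neighbours. Leave those two, the brass plate on the bench and the other things where they are.

Things in the scene. Friction and masses are not known exactly. Their poses are not given: they have to be found in the camera images.
- stand: Fixed blue kit stand. Origin on the bench; x runs across the deck to the far (slot) side, y left, z up. Flat deck: x -95 to +90 mm, y -95 to +95 mm, top at z = 178 mm. Four rails 4 mm wide, 5 mm high at y = -87, -29, 29, 87 mm (x -4 to +86 mm) form three 54 mm lanes along x, open at both ends. Only rails and plates stand above the deck.
- apron (a point): Middle of the bare near part of the deck (no rails, x -95 to -4 mm of the stand), on its top: stand x = -50 mm, y = 0, z = 178 mm. Axes as the stand's. A plate can be laid here before each lane.
- edge (a point): Middle of the deck's far edge (black rubber nosing), on its top: stand x = +90 mm, z = 178 mm. A plate pushed slowly until its middle is just past this free edge tips by itself onto a 70 degree ramp and slides edge-on through one slot (16 x 190 mm) between ramp and clear cover into the pocket, if nothing holds it. The red lip's rim is 80 mm beyond and 15 mm below the edge. Axes as the stand's.
- bay0 (a point): Left lane's bay: where the centre of a plate belongs, 42 mm along the stand's x from its origin, y = +58 mm, z = 182 mm (half a plate above the deck). Axes as the stand's.
- bay1 (a point): Middle lane's bay, the same at y = 0.
- bay2 (a point): Right lane's bay, the same at y = -58 mm.
- pocket (a point): Where the centre of a plate lying in the scrap pocket under the slot comes to rest, about 138 mm along the stand's x, 53 mm above the bench (anywhere along the stand's y).
- kit_a_c (a point): Steel (grey) kit plate, right for the kit, lying in one of the three bays, long side along the lane. 80 x 48 x 8 mm flat plate (x long, y wide, z thick) with a 36 x 14 mm oblong hole through its middle, 0.1 to 0.21 kg; this point is its centre, half-way through its thickness. 
- kit_b_c (a point): The other right steel (grey) kit plate, in another bay. 80 x 48 x 8 mm flat plate (x long, y wide, z thick) with a 36 x 14 mm oblong hole through its middle, 0.1 to 0.21 kg; this point is its centre, half-way through its thickness. 
- odd_c (a point): The wrong plate of the kit: brass (yellow), in the remaining bay. 80 x 48 x 8 mm flat plate (x long, y wide, z thick) with a 36 x 14 mm oblong hole through its middle, 0.1 to 0.21 kg; this point is its centre, half-way through its thickness. 
- spare_c (a point): Loose steel (grey) plate lying flat on the bench to the robot's right, the right one for the kit; carried 0.35 m up it clears the gearbox housing between it and the stand. 80 x 48 x 8 mm flat plate (x long, y wide, z thick) with a 36 x 14 mm oblong hole through its middle, 0.1 to 0.21 kg; this point is its centre, half-way through its thickness. 
- decoy_c (a point): Another brass (yellow) plate lying flat on the bench to the robot's right; stays where it is. 80 x 48 x 8 mm flat plate (x long, y wide, z thick) with a 36 x 14 mm oblong hole through its middle, 0.1 to 0.21 kg; this point is its centre, half-way through its thickness. 
- odd: The same brass kit plate; origin at the centre of its underside.
- spare: The same loose steel plate; origin at the centre of its underside.
- clutch_disc_1: Bystander: brown clutch disc with outer teeth, 122 mm across, 8 mm thick, flat on the bench on the right; origin centre of its underside.
- bearing_80: Bystander: ball bearing 80 mm across, 18 mm high, beyond the loose plates; origin centre of its underside.
- seal: Bystander: black oil seal 58 mm across, 10 mm high, nearer the robot than the loose plates; origin centre of its underside.

How it is judged:
On the way, in this order (a step that is already met when the one before it is completed fails the run):
1. the brass kit plate has tipped through the slot and lies edge-on in the scrap pocket (x of odd_c in the frame of stand between 0.11 and 0.165 m and y of odd_c in the frame of stand between -0.095 and 0.095 m and z of odd_c in the frame of stand between 0.02 and 0.075 m and angle between odd_c's own z axis and vertical between 0.95 and 2.19 rad), for 0.2 s.
2. the loose steel plate lies flat in the emptied lane, level with its neighbours ((y of spare_c in the frame of stand between 0.051 and 0.065 m or y of spare_c in the frame of stand between -0.007 and 0.007 m or y of spare_c in the frame of stand between -0.065 and -0.051 m) and x of spare_c in the frame of stand between 0.032 and 0.052 m and z of spare_c in the frame of stand between 0.178 and 0.186 m and angle between the x axis of spare_c and the x axis of stand, either way round below 0.12 rad), for 0.2 s.
At the end, for the whole second after the job is handed in: Brass kit plate edge-on (over 55 degrees) in the scrap pocket; spare steel plate flat in the emptied lane, centre within 10 mm of the bay point along the lane and 7 mm across, long side within 0.12 rad of the lane; both steel kit plates within 10 mm of where they lay; all at rest (all of step 1 and all of step 2 and distance of each of kit_a_c, kit_b_c from where it was at the start of the episode below 0.01 m and linear speed of each of odd, spare below 0.02 m/s); the robot touches nothing.
It fails at once if the brass kit plate is lifted more than 25 mm above where it lay (z of odd_c in the frame of stand above 0.207 m).
It fails at once if the brass plate on the bench is moved more than 30 mm (distance of decoy_c from where it was at the start of the episode above 0.03 m).
It fails at once if a bystanding bearing, clutch disc or seal is moved more than 30 mm (distance of any of clutch_disc_1, bearing_80, seal from where it was at the start of the episode above 0.03 m).
It also fails if it takes over 70 s, if anything falls off the work surface, if the arm or the gripper's body presses on something with over 40 N, if the wrist force passes 120 N, or if a joint passes its speed limit or range.

## Working session

There is one attempt and no reset: what is moved stays moved. The work goes in short steps, Python scripts to look and compute and a tool call to move; the robot and the scene stay as the last step left them, time stands still between calls to the robot, and variables do not carry over. Pictures are saved under pics/ and viewed, at most 10 in all, crops included, and the job is handed in when it is done.

Besides the shell and the picture viewer there is one more tool, called after "Call:" as name(argument=value, ...) on one line, values as JSON. drive_tool: Moves the arm, as the interface text tells. Shifts and turns lie within -1 to 1; 1 stands for 250 mm of shift or 0.5 rad of turn. Its arguments: {"type":"object","properties":{"slide":{"type":"array","items":{"type":"array","items":{"type":"number"}}},"rotation":{"type":"array","items":{"type":"array","items":{"type":"number"}}},"gripper":{"type":"number"}},"required":["slide","rotation"]}

```bash
mkdir -p pics; cat > h.py <<'E'
import numpy as np, cv2
from scipy.spatial.transform import Rotation as R
from workcell import bot
def cam(n,save=None):
    c=bot.camera(n)
    if save: cv2.imwrite(f'pics/{save}.png',c['image'][:,:,::-1])
    return c
def pts(c):
    K=c['camera_matrix'];z=c['z_map'];v,u=np.mgrid[:z.shape[0],:z.shape[1]]
    p=np.stack([(u-K[0,2])/K[0,0]*z,-(v-K[1,2])/K[1,1]*z,-z],-1)
    return p@R.from_quat(c['orientation']).as_matrix().T+c['xyz']
def ray(c,u,v,h):
    K=c['camera_matrix'];d=np.array([(u-K[0,2])/K[0,0],-(v-K[1,2])/K[1,1],-1])
    d=R.from_quat(c['orientation']).as_matrix()@d
    return c['xyz']+d*(h-c['xyz'][2])/d[2]
def rel(target,quat=None):
    """shift (tool axes, units) from current measured pose to target"""
    o=bot.get_obs();m=R.from_quat(o['tool_rot']).as_matrix()
    return np.round(m.T@(np.array(target)-o['eef_pos'])/.25,4)
E
python3 - <<'E'
from h import *
np.set_printoptions(precision=4,suppress=True)
for n in('top','side'):
    c=cam(n,n+'0'); print(n,c['camera_matrix'],c['xyz'],c['orientation'],[k for k in c])
o=bot.get_obs();print(o);print(R.from_quat(o['tool_rot']).as_matrix())
E
```

```text
top [[408.3875   0.     320.5872]
 [  0.     408.3875 198.4064]
 [  0.       0.       1.    ]] [-0.0325 -0.056   1.4845] [ 0.145  -0.1329 -0.639   0.7436] ['image', 'z_map', 'camera_matrix', 'xyz', 'orientation']
side [[512.7772   0.     315.3742]
 [  0.     512.7772 203.7224]
 [  0.       0.       1.    ]] [-0.0767 -1.2862  1.2429] [ 0.4329 -0.0956 -0.1929  0.8754] ['image', 'z_map', 'camera_matrix', 'xyz', 'orientation']
{'clock': 0.1, 'joint_pos': array([-1.219 ,  0.2414,  0.0039,  1.3353, -0.    ,  1.5708]), 'joint_vel': array([ 0.0001, -0.0028,  0.0036,  0.0008,  0.0003,  0.0004]), 'tau': array([ -0.    , -37.3138,  25.3009,   0.0108,  -0.    ,  -0.    ]), 'eef_pos': array([ 0.1721, -0.4688,  0.1909]), 'tool_rot': array([ 0.9846,  0.175 , -0.0002, -0.001 ]), 'ft_force': array([ 0.6798, -0.1039, -0.7594]), 'ft_torque': array([-0.019 , -0.0075,  0.0128]), 'grasp_force': 0.0, 'grip_width': 0.08544383882466432}
[[ 0.9388  0.3446 -0.0007]
 [ 0.3446 -0.9388  0.0018]
 [-0.     -0.0019 -1.    ]]
```

View pics/top0.png

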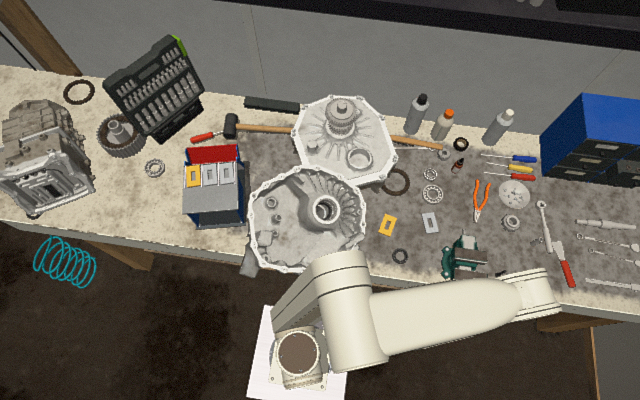

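View pics/side0.png

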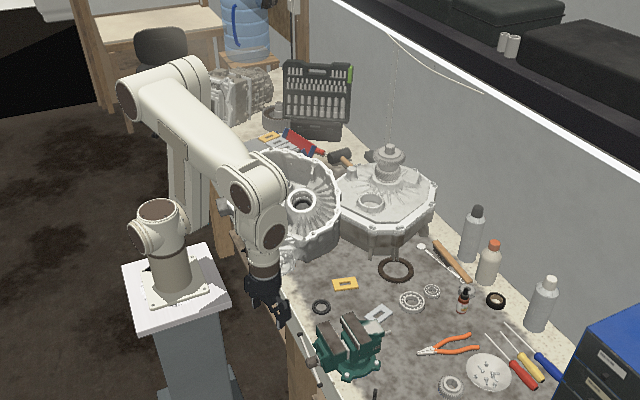

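The top view shows the stand at about (212,188), with brass in the left lane (193,175) and steel plates at (209,173) and (226,173). The spare is at (430,222), the decoy at (388,225), and the gearbox housing lies between them and the stand.

```bash
python3 - <<'E'
from h import *
np.set_printoptions(precision=4,suppress=True)
c=cam('top');P=pts(c);im=c['image']
hsv=cv2.cvtColor(im,cv2.COLOR_RGB2HSV)
def comp(name,mask,box,h):
    u0,v0,u1,v1=box;m=np.zeros(mask.shape,np.uint8);m[v0:v1,u0:u1]=mask[v0:v1,u0:u1]
    cs=cv2.findContours(m,cv2.RETR_EXTERNAL,cv2.CHAIN_APPROX_NONE)[0];k=max(cs,key=cv2.contourArea)
    w=np.array([ray(c,a,b,h)[:2] for a,b in k[:,0]]).astype(np.float32)
    r=cv2.minAreaRect(w*1000); print(name,np.array(r[0]),np.array(r[1]),r[2],'zmed',np.median(P[m>0][:,2]), cv2.boundingRect(k))
H,S,V=[hsv[...,i].astype(int) for i in range(3)]
yel=(H>12)&(H<35)&(S>130)&(V>120)
comp('odd',yel,(175,155,250,195),.186); comp('decoy',yel,(370,205,410,245),.008)
print('hsv spare',hsv[212,428],hsv[222,420],'steel',hsv[165,205],'ground',hsv[222,440])
grey=(S<40)&(V>140)
comp('spare',grey,(415,205,445,240),.008)
blue=(H>100)&(H<125)&(S>90)
cv2.imwrite('pics/crop0.png',cv2.resize(im[135:235,165:265][:,:,::-1],(600,600),interpolation=cv2.INTER_NEAREST))
print('deck z'); 
for v in range(140,232,4): print(v,[round(float(P[v,u,2]),3) for u in range(180,256,6)])
side=cam('side');cv2.imwrite('pics/crop1.png',cv2.resize(side['image'][110:190,230:340][:,:,::-1],(770,560)))
E
```

```text
odd [524.6139 464.7444] [82.8826 47.2529] 18.873516082763672 zmed 0.18525867417607733 (186, 165, 15, 22)
decoy [ 511.6625 -250.276 ] [48.0139 81.4641] 75.69094848632812 zmed 0.008262713593257365 (378, 214, 19, 23)
hsv spare [ 19  25 145] [ 21  40 120] steel [ 78   6 198] ground [ 19  36 112]
spare [ 557.6713 -409.5668] [103.8459  49.743 ] 16.46572494506836 zmed 0.007309257969073224 (422, 207, 17, 26)
deck z
140 [0.004, -0.003, 0.023, 0.022, -0.001, 0.001, -0.001, -0.005, -0.001, -0.001, 0.003, -0.002, -0.004]
144 [0.002, -0.006, 0.002, -0.001, 0.001, 0.005, 0.0, 0.0, 0.004, 0.159, 0.0, -0.001, -0.0]
148 [0.003, 0.167, 0.164, 0.158, 0.156, 0.155, 0.152, 0.148, 0.15, 0.15, -0.003, -0.003, 0.001]
152 [0.001, 0.167, 0.147, 0.142, 0.141, 0.146, 0.14, 0.136, 0.135, 0.131, 0.002, -0.007, 0.001]
156 [0.001, 0.156, 0.132, 0.132, 0.122, 0.123, 0.128, 0.125, 0.124, 0.117, 0.002, -0.003, 0.001]
160 [-0.008, -0.003, 0.119, 0.112, 0.106, 0.11, 0.114, 0.105, 0.113, 0.11, 0.103, -0.002, -0.004]
164 [0.002, 0.164, 0.101, 0.097, 0.172, 0.187, 0.179, 0.19, 0.183, 0.184, 0.103, -0.001, 0.0]
168 [0.002, 
[... 811 characters left out ...]
9, 0.175, 0.186, 0.078, -0.004, 0.28]
204 [-0.004, 0.182, 0.178, 0.174, 0.177, 0.178, 0.179, 0.176, 0.181, 0.181, 0.078, 0.002, 0.129]
208 [-0.0, 0.179, 0.172, 0.175, 0.179, 0.178, 0.176, 0.187, 0.175, 0.179, 0.084, 0.003, 0.12]
212 [0.001, 0.18, 0.18, 0.175, 0.171, 0.01, 0.008, 0.003, 0.012, 0.01, 0.078, -0.002, 0.27]
216 [-0.004, 0.005, 0.099, 0.019, 0.007, 0.013, 0.006, 0.008, 0.009, 0.008, 0.078, 0.241, 0.268]
220 [-0.002, -0.004, 0.09, 0.016, 0.009, 0.014, 0.009, 0.013, 0.005, 0.003, 0.011, 0.002, 0.262]
224 [0.001, 0.005, 0.0, 0.017, 0.005, 0.007, 0.002, 0.006, 0.01, 0.006, 0.011, 0.0, 0.265]
228 [0.001, -0.003, 0.002, 0.006, 0.006, 0.003, 0.0, 0.008, 0.001, 0.002, 0.006, 0.003, 0.258]
```

View pics/crop0.png

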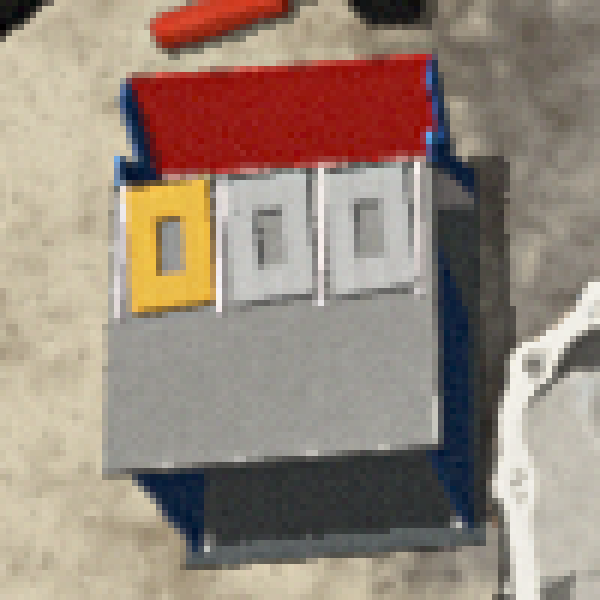

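The crop shows the brass plate in the left lane (+y) with steel in the other two. Next I need the stand yaw from the deck outline and a better spare mask.

```bash
python3 - <<'E'
from h import *
np.set_printoptions(precision=4,suppress=True)
c=cam('top');P=pts(c);im=c['image'];hsv=cv2.cvtColor(im,cv2.COLOR_RGB2HSV)
H,S,V=[hsv[...,i].astype(int) for i in range(3)]
def rect(m,h):
    k=max(cv2.findContours(m.astype(np.uint8),cv2.RETR_EXTERNAL,cv2.CHAIN_APPROX_NONE)[0],key=cv2.contourArea)
    w=np.array([ray(c,a,b,h)[:2] for a,b in k[:,0]]).astype(np.float32)*1000
    r=cv2.minAreaRect(w);return np.array(r[0]),r[1:],cv2.boxPoints(r)
box=np.zeros(V.shape,bool);box[135:235,165:265]=1
m=box&(cv2.medianBlur(P[...,2].astype(np.float32),5)>.168)&~((S>120)&((H<10)|(H>165)|((H>95)&(H<130))))&(V>90)
print('deck',rect(m,.178))
# manual corner rays, crop px/6+offset
for n,(a,b) in dict(nl=(103,472),nr=(440,445),r1n=(119,318),r1f=(125,183),r2n=(220,311),r3n=(321,304),r4n=(421,294),r2f=(216,178),r3f=(318,168),r4f=(417,160)).items():
    print(n,ray(c,a/6+165-.5,b/6+135-.5,.183 if n[0]=='r' else .178)*1000)
big=cv2.resize(im[180:270,365:475][:,:,::-1],(770,630)[:1]+(600,),interpolation=cv2.INTER_NEAREST);cv2.imwrite('pics/crop2.png',big)
print(V[205:240:2,418:446:2]);print(S[205:240:2,418:446:2])
s=cam('side');cv2.imwrite('pics/crop3.png',cv2.resize(s['image'][255:345,290:410][:,:,::-1],(800,600),interpolation=cv2.INTER_NEAREST))
E
```

```text
deck (array([495.2512, 398.3187]), ((186.13034057617188, 189.69540405273438), 13.937159538269043), array([[382.0811, 467.9587],
       [427.7706, 283.8479],
       [608.4214, 328.6787],
       [562.7318, 512.7896]], dtype=float32))
nl [383.5187 467.5806 178.    ]
nr [428.6667 283.0162 178.    ]
r1n [475.6727 482.8552 183.    ]
r1f [561.3081 503.4576 183.    ]
r2n [488.9553 426.3927 183.    ]
r3n [502.2849 369.7309 183.    ]
r4n [517.4507 313.8813 183.    ]
r2f [572.8499 451.1912 183.    ]
r3f [588.6916 393.1509 183.    ]
r4f [603.0184 336.2948 183.    ]
[[118 110 124 131 139 140 141 134 142 133 141 133 126 123]
 [132 131 142 138 142 142 140 135 140 126 129 130 128 132]
 [130 119 148 143 141 144 143 129 137 122 123 117 137 137]
 [118 131 139 130 139 137 144 137 128 122 123 117 118 130]
 [127 109 147 162 183 194 193 198 142 133 136 134 133 124]
 [142 138 189 197 189 191 193 196 166 119 136 141 144 129]
 [135 140 130 193 190 189 179 192 197 116 124 120 143 132]
 [126 131 106 195 196 120  96 190 197 126 119 118 129 142]
 [121 117 121 193 197 124 127 186 194 156 127 110 119 136]
 [115 120
[... 633 characters left out ...]
25 30 30 36 35 44 32 32]
 [39 31 33 29 29 24 28 30 36 40 37 37 43 33]
 [32 37 14 13 11  4  3  4 22 38 28 27 33 33]
 [27 26  4  8  7  7  7  3 12 45 32 25 27 38]
 [36 27  6  3  1  4  6  5  5 40 35 34 27 31]
 [30 33 19  4  9 32 40  5  6 36 36 39 32 31]
 [36 37 34  3  1 29 42  5  4 18 36 46 41 34]
 [47 38 39 10  5 14 36  4  7  8 33 37 33 29]
 [31 43 50  6  6  7 43 10  1  3 34 30 31 26]
 [43 36 51 14  6  9 11  5  8  6 27 35 35 35]
 [47 40 42 36  5  5  5  6  4  6 15 34 29 31]
 [42 47 47 40  3  2  8  4  9  4 15 32 29 29]
 [37 36 46 37  9  9 19 34 32 36 31 35 32 29]
 [31 42 44 34 37 29 40 40 32 38 30 27 32 28]
 [24 28 28 30 26 37 32 37 32 35 24 31 30 27]
 [33 45 26 35 30 29 30 29 31 46 30 35 32 35]]
```

View pics/crop2.png

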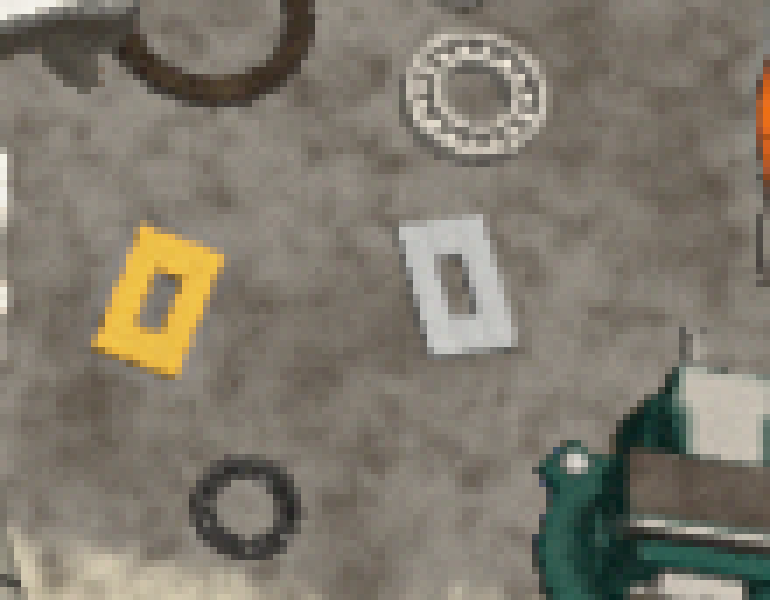

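View pics/crop3.png

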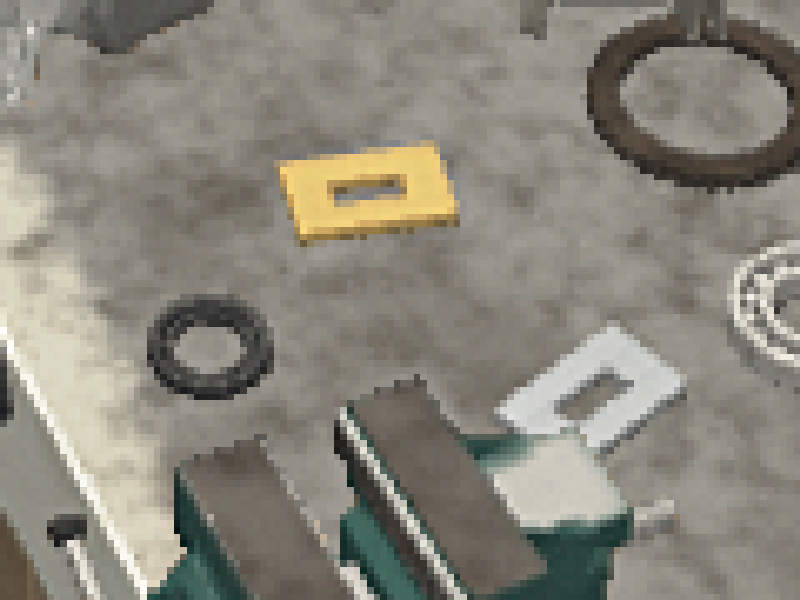

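The top crop gives the spare at crop (458,284), long axis tilted, and the decoy at crop (158,300). In the side view the vice partly hides the spare's near corner. Next: spare pose, obstacle heights and the shift for the first move.

```bash
cat >> h.py <<'E'
YAW=np.radians(13.94);SX=np.array([np.cos(YAW),np.sin(YAW)]);SY=np.array([-SX[1],SX[0]])
def stand(x,y,z): 
    p=np.array([.4953,.3983])+(x+2.5)/1000*SX+y/1000*SY
    return np.array([p[0],p[1],z/1000])
def goto(t,yaw):
    """tool-axis shift (units) and rotvec (units) to a tool-down pose with tool x at world yaw deg"""
    o=bot.get_obs();m=R.from_quat(o['tool_rot'])
    g=R.from_euler('z',yaw,degrees=True)*R.from_euler('x',180,degrees=True)
    print('clock',round(o['clock'],2),'at',o['eef_pos'].round(4),'F',o['ft_force'].round(1),'w',round(o['grip_width'],4),'j',o['joint_pos'].round(2))
    print('target',np.round(t,4),'slide',rel(t),'rot',np.round((m.inv()*g).as_rotvec()/.5,4))
E
python3 - <<'E'
from h import *
np.set_printoptions(precision=4,suppress=True)
c=cam('top');P=pts(c);V=cv2.cvtColor(c['image'],cv2.COLOR_RGB2HSV)[...,2]
m=np.zeros(V.shape,np.uint8);m[208:236,416:446]=V[208:236,416:446]>165
k=max(cv2.findContours(m,cv2.RETR_EXTERNAL,cv2.CHAIN_APPROX_NONE)[0],key=cv2.contourArea)
w=np.array([ray(c,a,b,.008)[:2] for a,b in k[:,0]]).astype(np.float32)*1000
r=cv2.minAreaRect(w);b=cv2.boxPoints(r);print('spare',r,b)
e=[b[1]-b[0],b[2]-b[1]];e=max(e,key=np.linalg.norm);print('long yaw',np.degrees(np.arctan2(e[1],e[0])))
Z=P[...,2]
for x in np.arange(.05,.75,.1):print(round(x,2),[round(float(np.percentile(Z[(abs(P[...,0]-x)<.05)&(abs(P[...,1]-y)<.05)&(Z>-.1)],99)),2) if ((abs(P[...,0]-x)<.05)&(abs(P[...,1]-y)<.05)).sum()>20 else None for y in np.arange(-.5,.6,.1)])
goto(stand(-25,58,420),103.94)
E
```

```text
spare ((547.253662109375, -412.0959167480469), (79.35820770263672, 46.78104782104492), 16.452489852905273) [[ 502.5745 -400.901 ]
 [ 515.8239 -445.7666]
 [ 591.9328 -423.2908]
 [ 578.6834 -378.4252]]
long yaw 16.452477Traceback (most recent call last):
  File "<stdin>", line 10, in <module>
    return _quantile_unchecked(
        a, q, axis, out, overwrite_input, method, keepdims, weights)
    return _ureduce(a,
                    func=_quantile_ureduce_func,
    ...<5 lines>...
                    overwrite_input=overwrite_input,
                    method=method)
    r = func(a, **kwargs)
    result = _quantile(arr,
                       quantiles=q,
    ...<2 lines>...
                       out=out,
                       weights=wgt)
    slices_having_nans = np.isnan(arr[-1, ...])
                                  ~~~^^^^^^^^^
IndexError: index -1 is out of bounds for axis 0 with size 0
```

Call:
drive_tool(slide=[[0, 0, -0.25], [0, 0, -0.5], [0, 0, -0.75], [0, 0, -0.92], [-0.1, -0.23, -0.92], [-0.1, -0.46, -0.92], [-0.1, -0.7, -0.92], [-0.1, -0.95, -0.92]], rotation=[[0, 0, 0], [0, 0, 0], [0, 0, 0], [0, 0, 0], [0, 0, -0.2], [0, 0, -0.4], [0, 0, -0.6], [0, 0, -0.8]], gripper=0)

```text
clock: 1.35
eef_pos: [0.0663, -0.2533, 0.4216]
tool_rot: [0.93, 0.369, -0.0, 0.0]
ft_force: [0.1, -0.8, 2.2]
grip_width: -0.0001
grasp_force: 0.0
```

```bash
python3 -c "
from h import *
goto(stand(-25,58,420),103.94)"
```

```text
clock 1.35 at [ 0.0663 -0.2533  0.4216] F [ 0.1 -0.8  2.2] w -0.0001 j [-1.31 -0.21  0.14  1.92 -0.    1.07]
target [0.4595 0.4492 0.42  ] slide [ 3.0709 -0.9685  0.0055] rot [ 1.0000e-04  6.0000e-04 -2.1182e+00]
```

Call:
drive_tool(slide=[[0.13, -0.05, 0], [0.25, -0.1, 0], [0.38, -0.2, 0], [0.5, -0.3, 0], [0.63, -0.4, 0], [0.75, -0.45, 0], [0.88, -0.48, 0], [1, -0.5, 0]], rotation=[[0, 0, 0], [0, 0, 0], [0, 0, 0], [0, 0, 0], [0, 0, 0], [0, 0, 0], [0, 0, 0], [0, 0, 0]])

```text
clock: 2.35
eef_pos: [0.1643, 0.0082, 0.422]
tool_rot: [0.93, 0.368, 0.001, 0.0]
ft_force: [0.7, -0.7, -0.7]
grip_width: 0.0002
grasp_force: 0.0
```

Call:
drive_tool(slide=[[0.13, -0.05, 0], [0.25, -0.1, 0], [0.38, -0.2, 0], [0.5, -0.3, 0], [0.63, -0.35, 0], [0.75, -0.4, 0], [0.88, -0.45, 0], [1, -0.47, 0]], rotation=[[0, 0, -0.12], [0, 0, -0.25], [0, 0, -0.38], [0, 0, -0.5], [0, 0, -0.63], [0, 0, -0.75], [0, 0, -0.88], [0, 0, -1]])

```text
clock: 3.35
eef_pos: [0.2668, 0.2648, 0.4217]
tool_rot: [0.809, 0.587, 0.0, -0.0]
ft_force: [0.7, -0.2, 0.3]
grip_width: 0.0003
grasp_force: 0.0
```

```bash
python3 -c "
from h import *
goto(stand(-25,58,420),103.94)"
```

```text
clock 3.35 at [0.2668 0.2648 0.4217] F [ 0.7 -0.2  0.3] w 0.0003 j [0.78 0.01 0.34 1.89 0.   2.67]
target [0.4595 0.4492 0.42  ] slide [0.9403 0.5037 0.0071] rot [ 3.0000e-04 -4.0000e-04 -1.1179e+00]
```

Call:
drive_tool(slide=[[0.14, 0.08, 0.01], [0.28, 0.15, 0.01], [0.42, 0.23, 0.01], [0.56, 0.3, 0.01], [0.7, 0.38, 0.01], [0.84, 0.45, 0.01], [0.94, 0.504, 0.01], [0.94, 0.504, 0.01]], rotation=[[0, 0, -0.15], [0, 0, -0.3], [0, 0, -0.45], [0, 0, -0.6], [0, 0, -0.75], [0, 0, -0.9], [0, 0, -1], [0, 0, -1]])

```text
clock: 4.35
eef_pos: [0.4548, 0.4422, 0.4046]
tool_rot: [0.641, 0.768, 0.005, 0.001]
ft_force: [-1.2, 0.6, -0.0]
grip_width: -0.0003
grasp_force: 0.0
```

```bash
python3 -c "
from h import *
goto(stand(-25,58,230),103.94)"
```

```text
clock 4.35 at [0.4548 0.4422 0.4046] F [-1.2  0.6 -0. ] w -0.0003 j [ 0.77  0.68  1.26  2.15 -0.    2.16]
target [0.4595 0.4492 0.23  ] slide [0.0204 0.0179 0.6988] rot [ 0.0164 -0.0102 -0.1259]
```

Call:
drive_tool(slide=[[0.02, 0.02, 0.2], [0.02, 0.02, 0.4], [0.02, 0.02, 0.6], [0.02, 0.02, 0.7], [0.02, 0.02, 0.7], [0.02, 0.02, 0.7], [0.02, 0.02, 0.7], [0.02, 0.02, 0.7]], rotation=[[0, 0, -0.13], [0, 0, -0.13], [0, 0, -0.13], [0, 0, -0.13], [0, 0, -0.13], [0, 0, -0.13], [0, 0, -0.13], [0, 0, -0.13]])

```text
clock: 5.35
eef_pos: [0.4604, 0.4495, 0.2344]
tool_rot: [0.615, 0.788, 0.008, 0.001]
ft_force: [0.2, -0.8, -0.5]
grip_width: -0.0003
grasp_force: 0.0
```

```bash
python3 -c "
from h import *
goto(stand(-25,58,181.5),103.94)
c=cam('side');cv2.imwrite('pics/s1.png',cv2.resize(c['image'][90:190,220:350][:,:,::-1],(780,600)))"
```

```text
clock 5.35 at [0.4604 0.4495 0.2344] F [ 0.2 -0.8 -0.5] w -0.0003 j [ 0.77  0.52  0.52  1.56 -0.    2.1 ]
target [0.4595 0.4492 0.1815] slide [-0.0023 -0.007   0.2116] rot [ 0.0293 -0.0171  0.0052]
```

View pics/s1.png

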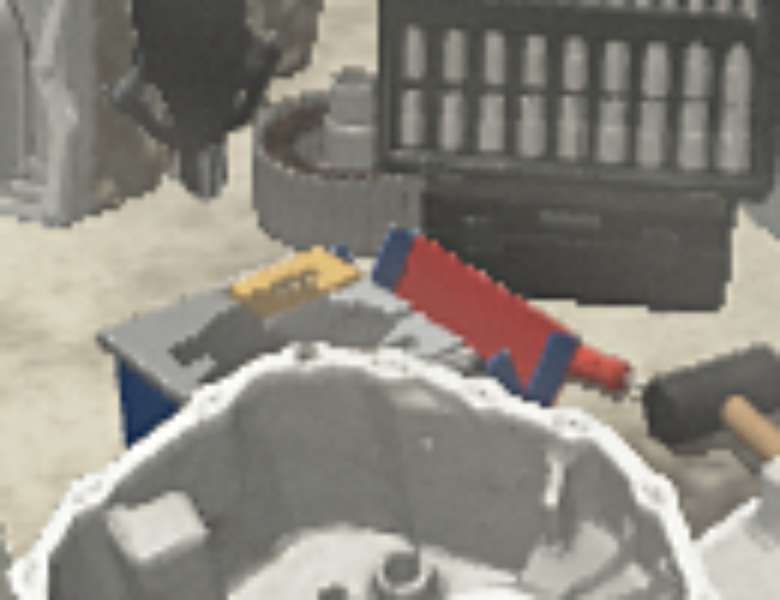

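The fingers hang above the apron at crop (205,190), behind the brass plate (295,280). I'll descend now.

Call:
drive_tool(slide=[[0, -0.005, 0.05], [0, -0.005, 0.1], [0, -0.005, 0.15], [0, -0.005, 0.19], [0, -0.005, 0.21], [0, -0.005, 0.21], [0, -0.005, 0.21], [0, -0.005, 0.21]], rotation=[[0.03, -0.017, 0], [0.03, -0.017, 0], [0.03, -0.017, 0], [0.03, -0.017, 0], [0.03, -0.017, 0], [0.03, -0.017, 0], [0.03, -0.017, 0], [0.03, -0.017, 0]])

```text
clock: 6.4
eef_pos: [0.4595, 0.4495, 0.1811]
tool_rot: [0.615, 0.789, -0.001, -0.0]
ft_force: [0.2, -1.2, 0.3]
grip_width: 0.0002
grasp_force: 0.0
```

```bash
python3 -c "
from h import *
goto(stand(30,58,181.5),103.94)"
```

```text
clock 6.4 at [0.4595 0.4495 0.1811] F [ 0.2 -1.2  0.3] w 0.0002 j [0.77 0.54 0.42 1.45 0.   2.1 ]
target [0.5129 0.4624 0.1815] slide [-0.002   0.2198 -0.0018] rot [-0.003   0.0012  0.0053]
```

Call:
drive_tool(slide=[[0, 0.022, 0], [0, 0.045, 0], [0, 0.067, 0], [0, 0.09, 0], [0, 0.112, 0], [0, 0.135, 0], [0, 0.157, 0], [0, 0.18, 0]], rotation=[[0, 0, 0], [0, 0, 0], [0, 0, 0], [0, 0, 0], [0, 0, 0], [0, 0, 0], [0, 0, 0], [0, 0, 0]])

```text
clock: 7.4
eef_pos: [0.5032, 0.4603, 0.1803]
tool_rot: [0.615, 0.789, -0.001, -0.0]
ft_force: [0.2, -0.2, -0.2]
grip_width: -0.0004
grasp_force: 0.0
```

```bash
cat >> h.py <<'E'
def yel(h=.186):
    for n in('side','top'):
        c=cam(n);hs=cv2.cvtColor(c['image'],cv2.COLOR_RGB2HSV)
        m=((hs[...,0]>12)&(hs[...,0]<35)&(hs[...,1]>(130 if n=='top' else 110))&(hs[...,2]>100)).astype(np.uint8)
        b=(175,140,255,200) if n=='top' else (240,115,300,160)
        w=np.zeros_like(m);w[b[1]:b[3],b[0]:b[2]]=m[b[1]:b[3],b[0]:b[2]]
        v,u=np.nonzero(w)
        if len(u)<5: print(n,'none');continue
        p=np.array([ray(c,a,q,h)[:2] for a,q in zip(u,v)])-stand(0,0,0)[:2]
        q=pts(c)[w>0];q=q[abs(q[:,2])<.3]-stand(0,0,0)
        print(n,len(u),'plane x,y range',(p@SX).min().round(3),(p@SX).max().round(3),(p@SY).min().round(3),(p@SY).max().round(3),'depth med x,y,z',np.median(q[:,:2]@SX).round(3),np.median(q[:,:2]@SY).round(3),np.median(q[:,2]).round(3))
E
python3 -c "
from h import *
yel();goto(stand(30,58,181.5),103.94)"
```

```text
side 16 plane x,y range 0.002 0.079 0.06 0.082 depth med x,y,z 0.062 0.075 0.185
top none
clock 7.5 at [0.5035 0.4603 0.1801] F [-0.1  0.3 -0.1] w -0.0001 j [ 0.74  0.63  0.58  1.52 -0.    2.07]
target [0.5129 0.4624 0.1815] slide [-0.0008  0.0386 -0.0059] rot [-0.005   0.0028  0.0046]
```

```bash
python3 -c "
from h import *
c=cam('side');a=c['image'][100:170,230:310][:,:,::-1];d=cam('top')['image'][130:230,165:265][:,:,::-1]
f=lambda x:cv2.resize(x,(400,400))
cv2.imwrite('pics/s2.png',np.hstack([f(a),f(d)]))"
```

```text
(no output)
```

View pics/s2.png

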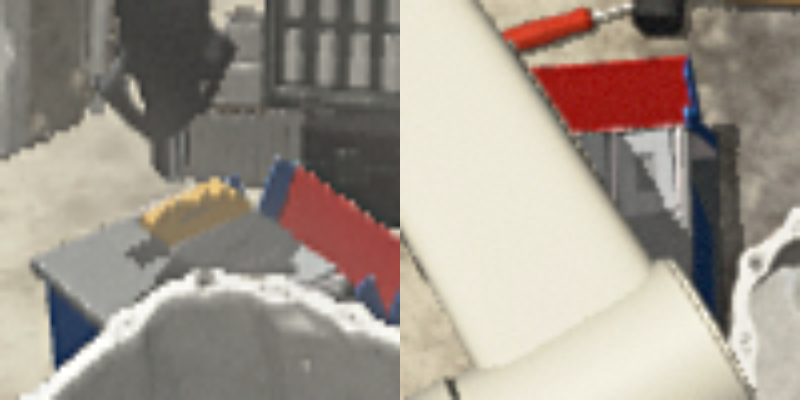

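```bash
python3 -c "
from h import *
def proj(c,p):
    q=R.from_quat(c['orientation']).as_matrix().T@(np.array(p)-c['xyz']);K=c['camera_matrix']
    return np.round([K[0,2]+K[0,0]*q[0]/-q[2],K[1,2]-K[1,1]*q[1]/-q[2]],1)
c=cam('side');P=pts(c)
o=bot.get_obs();print(o['eef_pos'],'tcp',proj(c,o['eef_pos']))
for n,p in dict(bay0=stand(42,58,186),rearL=stand(2,82,186),rearR=stand(2,34,186),frontL=stand(82,82,186),deckNL=stand(-95,95,178),deckNR=stand(-95,-95,178)).items(): print(n,proj(c,p))
for v in range(112,148,2): print(v,[tuple((P[v,u]*1000).astype(int)) for u in (256,261,265,270,276)])
"
```

```text
[0.50275169 0.46019504 0.18022985] tcp [264.3 138.9]
bay0 [268.8 136. ]
rearL [257.4 136.8]
rearR [264.  141.4]
frontL [273.4 130.7]
deckNL [235.6 144.8]
deckNR [262.2 165. ]
112 [(np.int64(471), np.int64(447), np.int64(314)), (np.int64(492), np.int64(446), np.int64(310)), (np.int64(510), np.int64(453), np.int64(303)), (np.int64(539), np.int64(475), np.int64(287)), (np.int64(702), np.int64(852), np.int64(75))]
114 [(np.int64(651), np.int64(1016), np.int64(-1)), (np.int64(492), np.int64(449), np.int64(300)), (np.int64(509), np.int64(452), np.int64(295)), (np.int64(538), np.int64(473), np.int64(279)), (np.int64(698), np.int64(844), np.int64(69))]
116 [(np.int64(645), np.int64(1000), np.int64(-4)), (np.int64(489), np.int64(441), np.int64(296)), (np.int64(509), np.int64(452), np.int64(287)), (np.int64(534), np.int64(463), np.int64(276)), (np.int64(698), np.int64(844), np.int64(58))]
118 [(np.int64(468), np.int64(443), np.int64(291)), (np.int64(491), np.int64(451), np.int64(282)), (np.int64(507), np.int64(447), np.int64(280)), (np.int64(528), np.int64(448), np.int64(275)), (np.int64(686),
[... 2667 characters left out ...]
p.int64(457), np.int64(176)), (np.int64(482), np.int64(444), np.int64(179)), (np.int64(496), np.int64(435), np.int64(180)), (np.int64(511), np.int64(417), np.int64(186)), (np.int64(539), np.int64(423), np.int64(176))]
144 [(np.int64(458), np.int64(437), np.int64(179)), (np.int64(478), np.int64(433), np.int64(177)), (np.int64(489), np.int64(416), np.int64(182)), (np.int64(506), np.int64(404), np.int64(185)), (np.int64(525), np.int64(386), np.int64(190))]
146 [(np.int64(454), np.int64(425), np.int64(177)), (np.int64(472), np.int64(418), np.int64(176)), (np.int64(-76), np.int64(-1286), np.int64(1242)), (np.int64(504), np.int64(400), np.int64(178)), (np.int64(524), np.int64(385), np.int64(181))]
```

The side view (crop (140–250,180–245)) shows the brass unmoved. The fingertips end near z≈0.222 although the reported TCP is at 0.180. I'll back off over the apron and measure the tip properly.

Call:
drive_tool(slide=[[0, -0.05, -0.02], [0, -0.1, -0.02], [0, -0.15, -0.02], [0, -0.19, -0.02], [0, -0.19, -0.02], [0, -0.19, -0.02], [0, -0.19, -0.02], [0, -0.19, -0.02]], rotation=[[0, 0, 0], [0, 0, 0], [0, 0, 0], [0, 0, 0], [0, 0, 0], [0, 0, 0], [0, 0, 0], [0, 0, 0]])

```text
clock: 8.65
eef_pos: [0.4571, 0.4486, 0.1852]
tool_rot: [0.615, 0.788, -0.002, -0.0]
ft_force: [0.7, -1.5, -0.4]
grip_width: 0.0004
grasp_force: 0.0
```

```bash
cat >> h.py <<'E'
def tip():
    """depth points near the tool axis in the side view, binned by height"""
    c=cam('side');P=pts(c).reshape(-1,3);o=bot.get_obs();e=o['eef_pos']
    q=P[(np.hypot(P[:,0]-e[0],P[:,1]-e[1])<.03)&(P[:,2]>e[2]-.03)&(P[:,2]<e[2]+.14)]
    print('tcp',e.round(4))
    for h in np.arange(e[2]-.03,e[2]+.14,.008):
        s=q[(q[:,2]>=h)&(q[:,2]<h+.008)]
        d=(s[:,:2]-stand(0,0,0)[:2])*1000
        print(round(h,3),len(s),*( [(d@SX).min().round(),(d@SX).max().round(),(d@SY).min().round(),(d@SY).max().round()] if len(s) else []))
E
python3 -c "
from h import *
tip()
def proj(c,p):
    q=R.from_quat(c['orientation']).as_matrix().T@(np.array(p)-c['xyz']);K=c['camera_matrix']
    return np.round([K[0,2]+K[0,0]*q[0]/-q[2],K[1,2]-K[1,1]*q[1]/-q[2]],1)
c=cam('side');m=np.array([[.9388,.3446,0],[.3446,-.9388,0],[0,0,-1]]).T
for s in(-.0425,.0425):
  for b in (0,.013,.05): print(s,b,proj(c,np.array([.1721,-.4688,.1909+b])+s*np.array([.3446,-.9388,0])))
i=cv2.imread('pics/side0.png')[255:345,230:320]
cv2.imwrite('pics/g0.png',cv2.resize(i,(600,600)))
"
```

```text
tcp [0.4571 0.4486 0.1852]
0.155 0
0.163 1 -48.0 -48.0 63.0 63.0
0.171 54 -52.0 2.0 32.0 86.0
0.179 32 -56.0 1.0 29.0 88.0
0.187 0
0.195 0
0.203 0
0.211 0
0.219 1 -31.0 -31.0 67.0 67.0
0.227 10 -39.0 -15.0 43.0 61.0
0.235 16 -43.0 -12.0 41.0 71.0
0.243 11 -42.0 -27.0 40.0 66.0
0.251 14 -43.0 -14.0 42.0 60.0
0.259 13 -44.0 -8.0 46.0 59.0
0.267 18 -50.0 -2.0 39.0 57.0
0.275 26 -56.0 -1.0 39.0 71.0
0.283 16 -46.0 -2.0 39.0 65.0
0.291 19 -46.0 -9.0 36.0 75.0
0.299 21 -52.0 -15.0 38.0 52.0
0.307 18 -57.0 -5.0 37.0 58.0
0.315 22 -50.0 -7.0 34.0 52.0
0.323 7 -51.0 -4.0 38.0 51.0
-0.0425 0 [258.4 320.6]
-0.0425 0.013 [258.1 317.3]
-0.0425 0.05 [257.1 307.7]
0.0425 0 [280.2 339.4]
0.0425 0.013 [280.  336.1]
0.0425 0.05 [279.4 326.5]
```

View pics/g0.png

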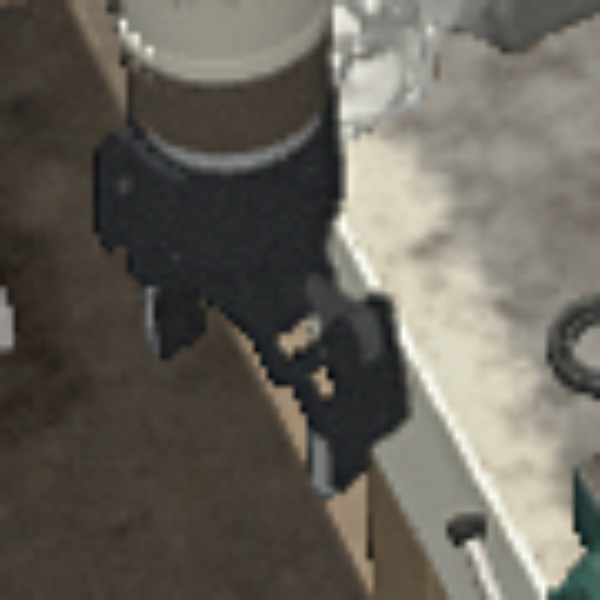

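The start image confirms it: the pad tips at crop (330,490) and (160,355) lie about 45 mm above where the reported TCP puts them with the gripper open, and about 40 mm with it shut. I'll find the true tip height by touching the apron gently.

Call:
drive_tool(slide=[[0, 0, 0.03], [0, 0, 0.06], [0, 0, 0.09], [0, 0, 0.12], [0, 0, 0.128], [0, 0, 0.136], [0, 0, 0.144], [0, 0, 0.144]], rotation=[[0, 0, 0], [0, 0, 0], [0, 0, 0], [0, 0, 0], [0, 0, 0], [0, 0, 0], [0, 0, 0], [0, 0, 0]])

```text
clock: 9.75
eef_pos: [0.4567, 0.4486, 0.1495]
tool_rot: [0.615, 0.789, -0.001, -0.0]
ft_force: [0.0, 0.4, 0.6]
grip_width: 0.0004
grasp_force: 0.0
```

```bash
python3 -c "
from h import *
tip();goto(stand(-28,58,140),103.94)"
```

```text
tcp [0.4568 0.4486 0.1496]
0.12 0
0.128 0
0.136 0
0.144 0
0.152 0
0.16 0
0.168 21 -46.0 -10.0 32.0 76.0
0.176 60 -57.0 2.0 30.0 85.0
0.184 6 -56.0 1.0 51.0 62.0
0.192 12 -38.0 -4.0 43.0 63.0
0.2 10 -42.0 -9.0 46.0 60.0
0.208 15 -46.0 -14.0 43.0 67.0
0.216 14 -41.0 -15.0 40.0 61.0
0.224 10 -50.0 -5.0 41.0 55.0
0.232 18 -56.0 -4.0 39.0 69.0
0.24 26 -51.0 -2.0 39.0 70.0
0.248 12 -47.0 -12.0 38.0 68.0
0.256 20 -48.0 -6.0 33.0 65.0
0.264 19 -49.0 -6.0 34.0 59.0
0.272 18 -54.0 -12.0 36.0 61.0
0.28 21 -53.0 -0.0 34.0 55.0
0.288 6 -47.0 -3.0 37.0 48.0
clock 9.8 at [0.4568 0.4486 0.1496] F [ 0.4 -0.3 -0.5] w -0.0001 j [0.78 0.55 0.35 1.38 0.   2.1 ]
target [0.4566 0.4484 0.14  ] slide [-0.0006 -0.0008  0.0382] rot [-0.0048  0.0024  0.0054]
```

Call:
drive_tool(slide=[[0, 0, 0.004], [0, 0, 0.008], [0, 0, 0.012], [0, 0, 0.016], [0, 0, 0.02], [0, 0, 0.024], [0, 0, 0.026], [0, 0, 0.026]], rotation=[[0, 0, 0], [0, 0, 0], [0, 0, 0], [0, 0, 0], [0, 0, 0], [0, 0, 0], [0, 0, 0], [0, 0, 0]])

```text
clock: 10.8
eef_pos: [0.4567, 0.4486, 0.1429]
tool_rot: [0.615, 0.789, -0.001, -0.0]
ft_force: [-0.2, -0.2, 0.1]
grip_width: 0.0001
grasp_force: 0.0
```

Call:
drive_tool(slide=[[0, 0, 0.002], [0, 0, 0.004], [0, 0, 0.006], [0, 0, 0.008], [0, 0, 0.01], [0, 0, 0.012], [0, 0, 0.012], [0, 0, 0.012]], rotation=[[0, 0, 0], [0, 0, 0], [0, 0, 0], [0, 0, 0], [0, 0, 0], [0, 0, 0], [0, 0, 0], [0, 0, 0]])

```text
clock: 11.8
eef_pos: [0.4567, 0.4486, 0.14]
tool_rot: [0.615, 0.789, -0.001, -0.0]
ft_force: [-0.3, 0.4, -0.0]
grip_width: -0.0001
grasp_force: 0.0
```

Call:
drive_tool(slide=[[0, 0, 0.002], [0, 0, 0.004], [0, 0, 0.006], [0, 0, 0.008], [0, 0, 0.01], [0, 0, 0.012], [0, 0, 0.012], [0, 0, 0.012]], rotation=[[0, 0, 0], [0, 0, 0], [0, 0, 0], [0, 0, 0], [0, 0, 0], [0, 0, 0], [0, 0, 0], [0, 0, 0]])

```text
clock: 12.8
eef_pos: [0.4568, 0.4486, 0.1385]
tool_rot: [0.615, 0.789, -0.001, -0.0]
ft_force: [-2.3, -2.1, 6.9]
grip_width: -0.0
grasp_force: 3.5
```

```bash
python3 -c "
from h import *
tip()" | head -12
```

```text
tcp [0.4568 0.4486 0.1385]
0.109 0
0.117 0
0.125 0
0.133 0
0.141 0
0.149 0
0.157 0
0.165 5 -49.0 -32.0 39.0 75.0
0.173 47 -56.0 -0.0 29.0 87.0
0.181 21 -56.0 0.0 33.0 76.0
0.189 16 -41.0 -14.0 43.0 64.0
```

Contact comes at reported z≈0.139, so the real tip is 39 mm above the reported TCP. I'll raise by about 3 mm and push.

Call:
drive_tool(slide=[[0, 0, -0.018], [0, 0.03, -0.018], [0, 0.06, -0.018], [0, 0.09, -0.018], [0, 0.12, -0.018], [0, 0.15, -0.018], [0, 0.175, -0.018], [0, 0.2, -0.018]], rotation=[[0, 0, 0], [0, 0, 0], [0, 0, 0], [0, 0, 0], [0, 0, 0], [0, 0, 0], [0, 0, 0], [0, 0, 0]])

```text
clock: 13.85
eef_pos: [0.5054, 0.4608, 0.1411]
tool_rot: [0.615, 0.789, -0.002, -0.0]
ft_force: [-2.2, 0.2, -0.5]
grip_width: 0.0003
grasp_force: 0.7
```

```bash
python3 -c "
from h import *
yel();goto(stand(38,58,141.5),103.94)
c=cam('side');cv2.imwrite('pics/s3.png',cv2.resize(c['image'][100:170,230:310][:,:,::-1],(640,560)))"
```

```text
side 30 plane x,y range 0.078 0.105 0.026 0.078 depth med x,y,z 0.096 0.059 0.185
top none
clock 13.95 at [0.5061 0.4608 0.1412] F [-0.4 -0.2  0.1] w -0.0002 j [ 0.74  0.65  0.5   1.43 -0.    2.06]
target [0.5206 0.4643 0.1415] slide [-0.0004  0.0596 -0.0014] rot [-0.0036  0.0028  0.0043]
```

View pics/s3.png

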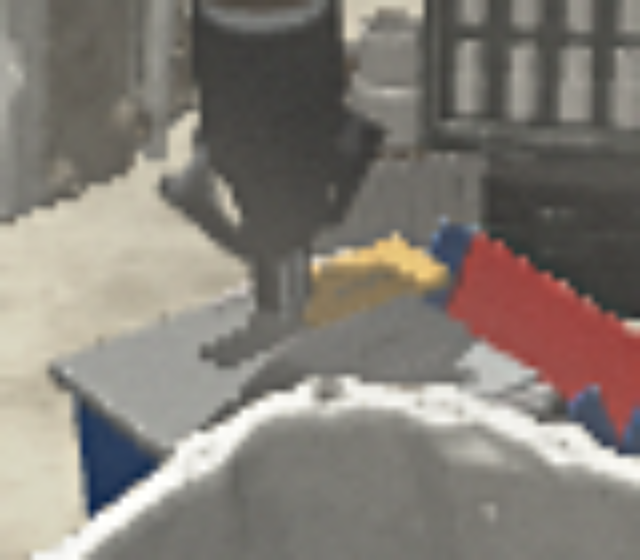

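The fingers at image (280,290) are pushing the brass plate, whose right end now overhangs at (445,270). I'll continue slowly past the edge.

Call:
drive_tool(slide=[[0, 0.01, 0], [0, 0.02, 0], [0, 0.03, 0], [0, 0.04, 0], [0, 0.05, 0], [0, 0.06, 0], [0, 0.07, 0], [0, 0.075, 0]], rotation=[[0, 0, 0], [0, 0, 0], [0, 0, 0], [0, 0, 0], [0, 0, 0], [0, 0, 0], [0, 0, 0], [0, 0, 0]])

```text
clock: 15.0
eef_pos: [0.5234, 0.4654, 0.1414]
tool_rot: [0.615, 0.789, -0.001, -0.0]
ft_force: [-3.6, -0.9, 2.7]
grip_width: 0.0
grasp_force: 1.8
```

```bash
python3 -c "
from h import *
yel();goto(stand(50,58,141.5),103.94)"
```

```text
side 38 plane x,y range 0.086 0.125 0.03 0.078 depth med x,y,z 0.113 0.063 0.186
top none
clock 15.1 at [0.5235 0.4654 0.1414] F [-2.1 -1.2  2.6] w -0.0006 j [0.73 0.68 0.57 1.46 0.   2.05]
target [0.5323 0.4672 0.1415] slide [-0.0016  0.0357 -0.0004] rot [-0.0046  0.0022  0.0053]
```

Call:
drive_tool(slide=[[0, 0.004, 0], [0, 0.008, 0], [0, 0.012, 0], [0, 0.016, 0], [0, 0.02, 0], [0, 0.02, 0], [0, 0.02, 0], [0, 0.02, 0]], rotation=[[0, 0, 0], [0, 0, 0], [0, 0, 0], [0, 0, 0], [0, 0, 0], [0, 0, 0], [0, 0, 0], [0, 0, 0]])

```text
clock: 16.1
eef_pos: [0.5284, 0.4666, 0.1412]
tool_rot: [0.615, 0.788, -0.001, -0.0]
ft_force: [-3.7, -0.4, 3.1]
grip_width: 0.0001
grasp_force: 1.6
```

```bash
python3 -c "
from h import *
yel();goto(stand(50,58,141.5),103.94)"
```

```text
side 40 plane x,y range 0.092 0.131 0.023 0.078 depth med x,y,z 0.119 0.062 0.185
top none
clock 16.2 at [0.5283 0.4666 0.1411] F [-3.3 -0.9  2. ] w -0.0003 j [ 0.72  0.7   0.59  1.47 -0.    2.05]
target [0.5323 0.4672 0.1415] slide [-0.0014  0.016  -0.0015] rot [-0.0048  0.0027  0.0054]
```

The tool feels +3 N upward: the plate wants to tip but is held by friction on the fingers. I'll back off.

Call:
drive_tool(slide=[[0, -0.04, 0], [0, -0.08, 0], [0, -0.12, 0], [0, -0.12, 0], [0, -0.12, 0], [0, -0.12, 0], [0, -0.12, 0], [0, -0.12, 0]], rotation=[[0, 0, 0], [0, 0, 0], [0, 0, 0], [0, 0, 0], [0, 0, 0], [0, 0, 0], [0, 0, 0], [0, 0, 0]])

```text
clock: 17.2
eef_pos: [0.4993, 0.4592, 0.1412]
tool_rot: [0.615, 0.788, -0.001, -0.0]
ft_force: [0.2, 0.3, 1.0]
grip_width: 0.0001
grasp_force: 0.0
```

```bash
python3 -c "
from h import *
yel();goto(stand(-50,58,250),193.94)"
```

```text
side none
top none
clock 17.3 at [0.4992 0.4592 0.1412] F [ 1.1  0.4 -0.1] w -0.0002 j [0.74 0.63 0.48 1.42 0.   2.07]
target [0.4352 0.4431 0.25  ] slide [-0.0007 -0.265  -0.4344] rot [-6.2000e-03 -2.0000e-03 -3.1363e+00]
```

Call:
drive_tool(slide=[[0, -0.05, -0.2], [0, -0.1, -0.4], [0, -0.2, -0.6], [0, -0.3, -0.78], [-0.2, -0.4, -0.8], [-0.4, -0.5, -0.8], [-0.62, -0.6, -0.8], [-0.85, -0.6, -0.8]], rotation=[[0, 0, 0], [0, 0, 0], [0, 0, -0.1], [0, 0, -0.2], [0, 0, -0.4], [0, 0, -0.6], [0, 0, -0.8], [0, 0, -1]])

```text
clock: 18.3
eef_pos: [0.4045, 0.2154, 0.3429]
tool_rot: [0.398, 0.917, -0.001, -0.0]
ft_force: [1.1, -0.7, -0.1]
grip_width: -0.0
grasp_force: 0.0
```

```bash
python3 -c "
from h import *
goto(np.array([.547,-.412,.34]),196.45)"
```

```text
clock 18.3 at [0.4045 0.2154 0.3429] F [ 1.1 -0.7 -0.1] w -0.0 j [ 0.49  0.15  0.28  1.7  -0.    1.31]
target [ 0.547 -0.412  0.34 ] slide [-2.2231 -1.2963  0.0141] rot [-2.8000e-03 -9.0000e-04 -2.2132e+00]
```

Call:
drive_tool(slide=[[-0.13, -0.08, 0], [-0.26, -0.16, 0], [-0.39, -0.24, 0], [-0.52, -0.32, 0], [-0.65, -0.39, 0], [-0.78, -0.46, 0], [-0.9, -0.52, 0], [-1, -0.58, 0]], rotation=[[0, 0, -0.12], [0, 0, -0.25], [0, 0, -0.38], [0, 0, -0.5], [0, 0, -0.63], [0, 0, -0.75], [0, 0, -0.88], [0, 0, -1]], gripper=1)

```text
clock: 19.3
eef_pos: [0.4693, -0.0663, 0.3425]
tool_rot: [0.161, 0.987, -0.001, -0.001]
ft_force: [0.5, 0.8, 0.2]
grip_width: 0.0853
grasp_force: 0.0
```

```bash
python3 -c "
from h import *
goto(np.array([.547,-.412,.34]),196.45)
c=cam('top');print(c['image'][150:158:3,180:245:6].tolist())
c=cam('top');cv2.imwrite('pics/p1.png',cv2.resize(c['image'][130:230,165:265][:,:,::-1],(600,600)))"
```

```text
clock 19.3 at [ 0.4693 -0.0663  0.3425] F [0.5 0.8 0.2] w 0.0853 j [-0.14  0.18  0.31  1.71 -0.    0.18]
target [ 0.547 -0.412  0.34 ] slide [-0.7343 -1.2121  0.0123] rot [-0.004  -0.0033 -1.2211]
[[[201, 187, 163], [11, 41, 84], [153, 31, 24], [153, 22, 19], [160, 33, 29], [156, 23, 16], [156, 28, 24], [155, 25, 24], [159, 24, 20], [160, 29, 20], [128, 116, 102]], [[205, 195, 167], [23, 43, 72], [153, 23, 20], [153, 19, 18], [158, 36, 32], [155, 27, 19], [150, 28, 17], [153, 19, 13], [154, 26, 22], [156, 26, 16], [173, 163, 144]], [[213, 205, 180], [92, 111, 146], [153, 30, 25], [155, 20, 21], [155, 26, 18], [155, 26, 20], [153, 20, 10], [149, 20, 9], [157, 30, 26], [156, 28, 21], [164, 152, 134]]]
```

View pics/p1.png

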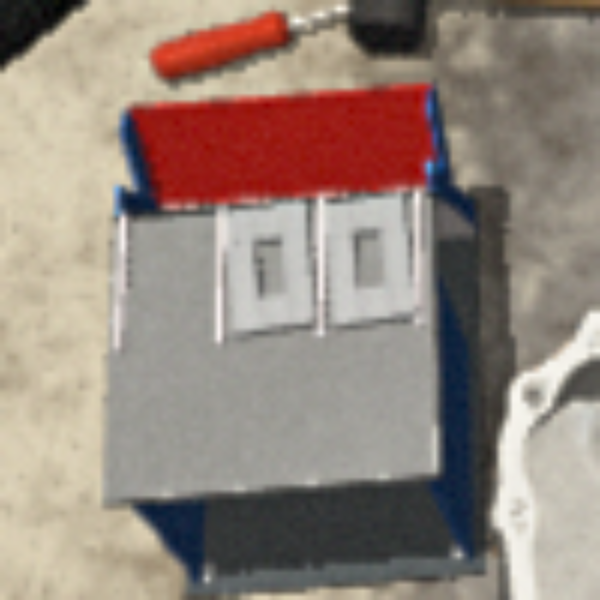

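The lane is empty and the brass plate has gone through the slot. The neighbours (crop (268,265) and (370,258)) are in place. I'll go on to the spare and check clearance to the vice numerically.

Call:
drive_tool(slide=[[-0.09, -0.12, 0], [-0.18, -0.25, 0], [-0.27, -0.38, 0], [-0.36, -0.5, 0], [-0.45, -0.63, 0], [-0.52, -0.75, 0], [-0.6, -0.88, 0], [-0.65, -1, 0]], rotation=[[0, 0, -0.12], [0, 0, -0.25], [0, 0, -0.38], [0, 0, -0.5], [0, 0, -0.63], [0, 0, -0.75], [0, 0, -0.88], [0, 0, -1]])

```text
clock: 20.4
eef_pos: [0.5439, -0.3541, 0.3425]
tool_rot: [-0.089, 0.996, -0.001, -0.001]
ft_force: [0.7, -0.2, -0.6]
grip_width: 0.0854
grasp_force: 0.0
```

```bash
python3 -c "
from h import *
goto(np.array([.547,-.412,.1]),196.45)
a=np.radians(16.45);X=np.array([np.cos(a),np.sin(a)]);Y=np.array([-X[1],X[0]])
P=np.vstack([pts(cam(n)).reshape(-1,3) for n in('top','side')])
P=P[(P[:,2]>.02)&(P[:,2]<.2)];d=(P[:,:2]-[.547,-.412])*1000
u,v=d@X,d@Y
for lo in range(-120,120,20):
    for s in (1,-1):
        m=(u>lo)&(u<lo+20)&(abs(v)<130)&(v*s>0)
        if m.sum()>2: print(lo,s,'nearest v',np.percentile(v[m]*s,5).round(),'zmax',P[m][:,2].max().round(3),m.sum())
"
```

```text
clock 20.4 at [ 0.5439 -0.3541  0.3425] F [ 0.7 -0.2 -0.6] w 0.0854 j [-0.58  0.62  0.97  1.93 -0.   -0.75]
target [ 0.547 -0.412  0.1  ] slide [ 0.0263 -0.229   0.9703] rot [-0.0019 -0.0048 -0.2195]
-120 -1 nearest v 45.0 zmax 0.121 255
-100 -1 nearest v 59.0 zmax 0.119 44
-80 -1 nearest v 86.0 zmax 0.077 48
60 -1 nearest v 21.0 zmax 0.022 3
80 -1 nearest v 2.0 zmax 0.023 10
100 -1 nearest v 21.0 zmax 0.023 4
```

Call:
drive_tool(slide=[[0.026, -0.1, 0], [0.026, -0.2, 0.05], [0.026, -0.23, 0.25], [0.026, -0.23, 0.45], [0.026, -0.23, 0.65], [0.026, -0.23, 0.85], [0.026, -0.23, 1], [0.026, -0.23, 1]], rotation=[[0, 0, -0.1], [0, 0, -0.22], [0, 0, -0.22], [0, 0, -0.22], [0, 0, -0.22], [0, 0, -0.22], [0, 0, -0.22], [0, 0, -0.22]])

```text
clock: 21.5
eef_pos: [0.5442, -0.4086, 0.0893]
tool_rot: [-0.142, 0.99, 0.002, -0.004]
ft_force: [0.4, -0.1, 0.6]
grip_width: 0.0851
grasp_force: 0.0
```

```bash
python3 -c "
from h import *
goto(np.array([.547,-.412,-.039]),196.45)"
```

```text
clock 21.5 at [ 0.5442 -0.4086  0.0893] F [ 0.4 -0.1  0.6] w 0.0851 j [-0.64  0.67  0.4   1.31 -0.   -0.93]
target [ 0.547 -0.412 -0.039] slide [-0.0106 -0.0192  0.5128] rot [ 0.0118 -0.0146 -0.0026]
```

Call:
drive_tool(slide=[[-0.01, -0.019, 0.1], [-0.01, -0.019, 0.2], [-0.01, -0.019, 0.3], [-0.01, -0.019, 0.38], [-0.01, -0.019, 0.43], [-0.01, -0.019, 0.46], [-0.01, -0.019, 0.48], [-0.01, -0.019, 0.49]], rotation=[[0.012, -0.015, 0], [0.012, -0.015, 0], [0.012, -0.015, 0], [0.012, -0.015, 0], [0.012, -0.015, 0], [0.012, -0.015, 0], [0.012, -0.015, 0], [0.012, -0.015, 0]])

```text
clock: 22.5
eef_pos: [0.5502, -0.4163, -0.0292]
tool_rot: [-0.142, 0.99, -0.004, 0.003]
ft_force: [-0.8, -0.1, 0.0]
grip_width: 0.0853
grasp_force: 0.0
```

```bash
python3 -c "
from h import *
goto(np.array([.547,-.412,-.0395]),196.45)"
```

```text
clock 22.5 at [ 0.5502 -0.4163 -0.0292] F [-0.8 -0.1  0. ] w 0.0853 j [-0.65  0.76  0.25  1.05 -0.   -0.93]
target [ 0.547  -0.412  -0.0395] slide [0.0075 0.0205 0.0411] rot [-0.0157  0.0108 -0.0038]
```

Call:
drive_tool(slide=[[0.0075, 0.02, 0.01], [0.0075, 0.02, 0.02], [0.0075, 0.02, 0.03], [0.0075, 0.02, 0.041], [0.0075, 0.02, 0.041], [0.0075, 0.02, 0.041], [0.0075, 0.02, 0.041], [0.0075, 0.02, 0.041]], rotation=[[-0.0157, 0.011, -0.004], [-0.0157, 0.011, -0.004], [-0.0157, 0.011, -0.004], [-0.0157, 0.011, -0.004], [-0.0157, 0.011, -0.004], [-0.0157, 0.011, -0.004], [-0.0157, 0.011, -0.004], [-0.0157, 0.011, -0.004]])

```text
clock: 23.5
eef_pos: [0.5467, -0.412, -0.0398]
tool_rot: [-0.143, 0.99, 0.0, -0.0]
ft_force: [-1.0, -0.1, -0.2]
grip_width: 0.0852
grasp_force: 0.0
```

Call:
drive_tool(slide=[[0, 0, 0], [0, 0, 0], [0, 0, 0], [0, 0, 0], [0, 0, 0], [0, 0, 0], [0, 0, 0], [0, 0, 0]], rotation=[[0, 0, 0], [0, 0, 0], [0, 0, 0], [0, 0, 0], [0, 0, 0], [0, 0, 0], [0, 0, 0], [0, 0, 0]], gripper=0)

```text
clock: 24.5
eef_pos: [0.5471, -0.4122, -0.0394]
tool_rot: [-0.143, 0.99, -0.0, 0.0]
ft_force: [0.1, 0.2, 5.1]
grip_width: 0.0456
grasp_force: 62.1
```

Gripped at 45.6 mm opening with 62 N. Lifting.

Call:
drive_tool(slide=[[0, 0, -0.1], [0, 0, -0.25], [0, 0, -0.4], [0.05, 0, -0.6], [0.15, 0, -0.75], [0.25, 0, -0.9], [0.3, 0, -1], [0.3, 0, -1]], rotation=[[0, 0, 0], [0, 0, 0], [0, 0, 0], [0, 0, 0], [0, 0, 0], [0, 0, 0], [0, 0, 0], [0, 0, 0]])

```text
clock: 25.5
eef_pos: [0.4749, -0.4344, 0.2118]
tool_rot: [-0.142, 0.99, -0.001, 0.001]
ft_force: [-0.0, -0.5, -2.1]
grip_width: 0.0457
grasp_force: 61.8
```

Call:
drive_tool(slide=[[0, 0, -0.15], [0, 0, -0.3], [0, 0, -0.45], [0, 0, -0.55], [0, 0.05, -0.55], [0, 0.2, -0.55], [0, 0.35, -0.55], [0, 0.5, -0.55]], rotation=[[0, 0, 0], [0, 0, 0], [0, 0, 0], [0, 0, 0], [0, 0, 0], [0, 0, 0], [0, 0, 0], [0, 0, 0]])

```text
clock: 26.5
eef_pos: [0.4395, -0.3117, 0.3446]
tool_rot: [-0.143, 0.99, 0.002, -0.002]
ft_force: [0.8, -0.4, -0.6]
grip_width: 0.0458
grasp_force: 62.0
```

```bash
python3 -c "
from h import *
goto(stand(-50,58,340),193.94)
c=cam('side');P=pts(c);S=cv2.cvtColor(c['image'],cv2.COLOR_RGB2HSV);e=bot.get_obs()['eef_pos']
m=(np.hypot(P[...,0]-e[0],P[...,1]-e[1])<.06)&(P[...,2]>.1)&(P[...,2]<e[2]+.06)&(S[...,2]>140)&(S[...,1]<40)
print('plate pts',m.sum(),np.median(P[m],0) if m.any() else '',np.percentile(P[m][:,2],[5,95]))"
```

```text
clock 26.5 at [ 0.4395 -0.3117  0.3446] F [ 0.8 -0.4 -0.6] w 0.0458 j [-0.62  0.33  0.52  1.76  0.   -0.9 ]
target [0.4352 0.4431 0.34  ] slide [-0.841   2.8998  0.029 ] rot [ 0.0089 -0.0067  0.0892]
plate pts 14 [ 0.44150221 -0.32232995  0.39094622] [0.38657041 0.39321314]
```

Call:
drive_tool(slide=[[-0.03, 0.1, 0], [-0.06, 0.23, 0], [-0.1, 0.36, 0], [-0.14, 0.49, 0], [-0.18, 0.62, 0], [-0.22, 0.75, 0], [-0.26, 0.88, 0], [-0.29, 1, 0]], rotation=[[0, 0, 0], [0, 0, 0], [0, 0, 0], [0, 0, 0], [0, 0, 0], [0, 0, 0], [0, 0, 0], [0, 0, 0]])

```text
clock: 27.55
eef_pos: [0.4383, -0.0514, 0.3455]
tool_rot: [-0.144, 0.99, 0.001, -0.002]
ft_force: [0.6, 0.2, -1.7]
grip_width: 0.0459
grasp_force: 62.1
```

Call:
drive_tool(slide=[[-0.04, 0.13, 0], [-0.08, 0.26, 0], [-0.12, 0.39, 0], [-0.16, 0.52, 0], [-0.2, 0.65, 0], [-0.24, 0.78, 0], [-0.27, 0.9, 0], [-0.29, 1, 0]], rotation=[[0, 0, 0], [0, 0, 0], [0, 0, 0], [0, 0, 0], [0, 0, 0], [0, 0, 0], [0, 0, 0], [0, 0, 0]])

```text
clock: 28.55
eef_pos: [0.4366, 0.2089, 0.3453]
tool_rot: [-0.144, 0.99, -0.0, -0.002]
ft_force: [0.3, -0.3, -2.2]
grip_width: 0.0458
grasp_force: 62.1
```

Call:
drive_tool(slide=[[-0.04, 0.13, 0], [-0.08, 0.26, 0], [-0.12, 0.39, 0], [-0.16, 0.52, 0], [-0.2, 0.65, 0.02], [-0.23, 0.78, 0.04], [-0.25, 0.86, 0.06], [-0.26, 0.88, 0.08]], rotation=[[0, 0, 0], [0, 0, 0], [0, 0, 0], [0, 0, 0], [0, 0, 0.03], [0, 0, 0.06], [0, 0, 0.09], [0, 0, 0.09]])

```text
clock: 29.55
eef_pos: [0.4363, 0.4381, 0.3244]
tool_rot: [-0.122, 0.993, -0.001, -0.002]
ft_force: [0.8, 0.6, -1.2]
grip_width: 0.046
grasp_force: 62.1
```

```bash
python3 -c "
from h import *
goto(stand(-50,58,170),193.94)"
```

```text
clock 29.55 at [0.4363 0.4381 0.3244] F [ 0.8  0.6 -1.2] w 0.046 j [0.79 0.51 0.74 1.81 0.   0.54]
target [0.4352 0.4431 0.17  ] slide [-0.004   0.0219  0.6177] rot [-0.0038 -0.0099  0.0031]
```

Call:
drive_tool(slide=[[0, 0.02, 0.1], [0, 0.02, 0.25], [0, 0.02, 0.4], [0, 0.02, 0.5], [0, 0.02, 0.58], [0, 0.02, 0.64], [0, 0.02, 0.67], [0, 0.02, 0.67]], rotation=[[0, -0.005, 0], [0, -0.005, 0], [0, -0.005, 0], [0, -0.005, 0], [0, -0.005, 0], [0, -0.005, 0], [0, -0.005, 0], [0, -0.005, 0]])

```text
clock: 30.55
eef_pos: [0.4356, 0.4412, 0.1601]
tool_rot: [-0.121, 0.993, 0.0, 0.001]
ft_force: [1.2, -0.6, -1.1]
grip_width: 0.0457
grasp_force: 62.1
```

```bash
python3 -c "
from h import *
goto(stand(-50,58,140),193.94)"
```

```text
clock 30.55 at [0.4356 0.4412 0.1601] F [ 1.2 -0.6 -1.1] w 0.0457 j [ 0.79  0.5   0.29  1.37 -0.    0.55]
target [0.4352 0.4431 0.14  ] slide [-0.0003  0.0079  0.0805] rot [ 0.0003  0.0022 -0.0023]
```

Call:
drive_tool(slide=[[0, 0.008, 0.015], [0, 0.008, 0.03], [0, 0.008, 0.045], [0, 0.008, 0.06], [0, 0.008, 0.07], [0, 0.008, 0.078], [0, 0.008, 0.082], [0, 0.008, 0.082]], rotation=[[0, 0, 0], [0, 0, 0], [0, 0, 0], [0, 0, 0], [0, 0, 0], [0, 0, 0], [0, 0, 0], [0, 0, 0]])

```text
clock: 31.55
eef_pos: [0.4353, 0.4434, 0.14]
tool_rot: [-0.121, 0.993, 0.0, 0.001]
ft_force: [0.1, 0.5, -1.5]
grip_width: 0.0457
grasp_force: 62.1
```

Call:
drive_tool(slide=[[0, 0, 0.002], [0, 0, 0.004], [0, 0, 0.006], [0, 0, 0.007], [0, 0, 0.007], [0, 0, 0.007], [0, 0, 0.007], [0, 0, 0.007]], rotation=[[0, 0, 0], [0, 0, 0], [0, 0, 0], [0, 0, 0], [0, 0, 0], [0, 0, 0], [0, 0, 0], [0, 0, 0]])

```text
clock: 32.55
eef_pos: [0.4353, 0.4435, 0.1386]
tool_rot: [-0.121, 0.993, 0.001, 0.001]
ft_force: [-0.7, -0.1, 2.1]
grip_width: 0.0459
grasp_force: 62.5
```

Call:
drive_tool(slide=[[0, 0, 0], [0, 0, 0], [0, 0, 0], [0, 0, 0], [0, 0, -0.05], [0, 0, -0.1], [0, 0, -0.2], [0, 0, -0.3]], rotation=[[0, 0, 0], [0, 0, 0], [0, 0, 0], [0, 0, 0], [0, 0, 0], [0, 0, 0], [0, 0, 0], [0, 0, 0]], gripper=0.8)

```text
clock: 33.55
eef_pos: [0.4353, 0.4435, 0.2152]
tool_rot: [-0.121, 0.993, 0.001, 0.001]
ft_force: [-0.5, -0.3, 0.8]
grip_width: 0.0684
grasp_force: 0.0
```

```bash
python3 -c "
from h import *
goto(stand(-112,58,220),193.94)
c=cam('side');P=pts(c);hs=cv2.cvtColor(c['image'],cv2.COLOR_RGB2HSV)
d=(P-stand(0,0,0));x=d[...,:2]@SX*1000;y=d[...,:2]@SY*1000
m=(abs(P[...,2]-.185)<.015)&(x>-110)&(x<95)&(y>10)&(y<95)
print('V hist',np.histogram(hs[...,2][m],8))
v,u=np.nonzero(m)
im=c['image'][v.min():v.max()+1,u.min():u.max()+1];print(u.min(),v.min());print(hs[v.min():v.max()+1,u.min():u.max()+1:2,2])"
```

```text
clock 33.55 at [0.4353 0.4435 0.2152] F [-0.5 -0.3  0.8] w 0.0684 j [ 0.79  0.48  0.42  1.5  -0.    0.55]
target [0.3751 0.4282 0.22  ] slide [ 0.2486 -0.0016 -0.0198] rot [ 0.0025  0.0058 -0.0023]
V hist (array([ 11,  91, 105,  33, 124,  31,  48,  37]), array([ 76.   ,  93.875, 111.75 , 129.625, 147.5  , 165.375, 183.25 ,
       201.125, 219.   ]))
236 131
[[210 203 207 210 207 194 196 198 167 195 195 184 181 188 181 186 178 106
  201 119 106 115 110 119  89]
 [208 203 207 207 199 190 196 197 194 194 192 187 185 192 188 179 224 180
  155 103  95 139 100  99  96]
 [209 202 203 202 200 203 202 198 195 191 192 186 186 182 176 209 195 136
  156 152  79 119 211 172  96]
 [214 207 200 206 194 188 196 199 189 189 179 180 174 175 207 149 133 152
  162 166 125  91 231 144 103]
 [209 204 202 196 184 186 191 192 192 186 177 174 209 189 151 156 152 162
  159 159 161  96 227 106 100]
 [206 215 202 190 182 182 184 188 193 185 180 212 196 136 154 162 163 160
  158 161 163 152 180  89 100]
 [208 211 200 196 187 181 187 190 196 199 195 154 133 151 159 161 157 161
  157 159 157 174 192 150  93]
 [206
[... 1185 characters left out ...]
97  97 100 100  95  94 249 243 244  98
  175 243 244 238 234 217 240]
 [189 210  68 126 122  88 158  86  94  94  99  97  87 254 252 250 241 180
  230 229 234 247 245 184 218]
 [195 214  78  88 152 159 168 159  97  99  92  80 253 254 232 223 193 211
  185 161 163 169 193 237 230]
 [200 205  88  88 110 181 168 111  92  88  81 169 254 226 156 156 149 161
  144 144 145 141 141 189 244]
 [204 210  88  92  84 130 175  87  85  72 170 252 252 149 141 134 131 134
  135 127 132 133 135 139 170]
 [215 216  87  93  89  89 113  92  89 255 251 249 220 133 122 123 126 123
  125 123 129 129 123 121 139]
 [213 219  85  90  92  93  96  84 231 254 230 250 144 132 123 123 124 123
  123 127 128 127 123 119 140]]
```

Call:
drive_tool(slide=[[0.06, 0, 0], [0.12, 0, 0], [0.18, 0, 0], [0.24, 0, 0], [0.26, 0, 0], [0.26, 0, 0], [0.26, 0, 0], [0.26, 0, 0]], rotation=[[0, 0, 0], [0, 0, 0], [0, 0, 0], [0, 0, 0], [0, 0, 0], [0, 0, 0], [0, 0, 0], [0, 0, 0]], gripper=0)

```text
clock: 34.6
eef_pos: [0.3725, 0.4278, 0.213]
tool_rot: [-0.121, 0.993, 0.0, 0.001]
ft_force: [-0.4, 0.6, -0.5]
grip_width: -0.0002
grasp_force: 0.0
```

```bash
python3 -c "
from h import *
goto(stand(-115,58,141.7),193.94)"
```

```text
clock 34.6 at [0.3725 0.4278 0.213 ] F [-0.4  0.6 -0.5] w -0.0002 j [ 0.85  0.37  0.24  1.44 -0.    0.61]
target [0.3721 0.4275 0.1417] slide [ 0.0022 -0.0012  0.2852] rot [ 0.0011  0.0036 -0.0031]
```

Call:
drive_tool(slide=[[0, 0, 0.05], [0, 0, 0.1], [0, 0, 0.15], [0, 0, 0.2], [0, 0, 0.24], [0, 0, 0.27], [0, 0, 0.285], [0, 0, 0.285]], rotation=[[0, 0, 0], [0, 0, 0], [0, 0, 0], [0, 0, 0], [0, 0, 0], [0, 0, 0], [0, 0, 0], [0, 0, 0]])

```text
clock: 35.6
eef_pos: [0.3721, 0.4279, 0.1418]
tool_rot: [-0.121, 0.993, 0.0, 0.001]
ft_force: [-0.2, 0.3, 0.5]
grip_width: -0.0001
grasp_force: 0.0
```

```bash
python3 -c "
from h import *
goto(stand(-60,58,141.7),193.94)"
```

```text
clock 35.6 at [0.3721 0.4279 0.1418] F [-0.2  0.3  0.5] w -0.0001 j [ 0.86  0.4   0.09  1.27 -0.    0.61]
target [0.4255 0.4407 0.1417] slide [-0.2196 -0.0012  0.0009] rot [ 0.0011  0.0035 -0.0021]
```

Call:
drive_tool(slide=[[-0.03, 0, 0], [-0.06, 0, 0], [-0.09, 0, 0], [-0.11, 0, 0], [-0.13, 0, 0], [-0.15, 0, 0], [-0.17, 0, 0], [-0.19, 0, 0]], rotation=[[0, 0, 0], [0, 0, 0], [0, 0, 0], [0, 0, 0], [0, 0, 0], [0, 0, 0], [0, 0, 0], [0, 0, 0]])

```text
clock: 36.6
eef_pos: [0.4186, 0.4393, 0.142]
tool_rot: [-0.121, 0.993, 0.0, 0.001]
ft_force: [-1.2, -0.4, 1.3]
grip_width: 0.0003
grasp_force: 0.8
```

```bash
cat >> h.py <<'E'
def plate():
    """bright/dark profile not needed: depth-based check of points standing 5..12 mm above the deck in lane 0"""
    for n in('side','top'):
        c=cam(n);P=cv2.merge([cv2.medianBlur(np.ascontiguousarray(a.astype(np.float32)),3) for a in cv2.split(pts(c))])
        d=P-stand(0,0,0);x=d[...,:2]@SX*1000;y=d[...,:2]@SY*1000
        print(n,[(lo,round(float(np.median(P[...,2][m])*1000),1),int(m.sum())) for lo in range(-100,90,10) for m in [(x>=lo)&(x<lo+10)&(y>40)&(y<76)&(P[...,2]>.16)&(P[...,2]<.2)] if m.sum()])
E
python3 -c "
from h import *
plate();goto(stand(-12,58,141.7),193.94)"
```

```text
side [(-100, 174.2, 16), (-90, 176.8, 12), (-80, 181.0, 24), (-70, 180.4, 16), (-60, 185.6, 10), (-50, 185.7, 9), (-40, 184.0, 12), (-30, 182.4, 12), (-20, 183.5, 11), (-10, 184.7, 11), (0, 185.3, 10), (10, 185.4, 12), (20, 182.9, 5), (30, 179.6, 9), (40, 178.7, 11), (50, 178.5, 11), (60, 178.3, 10), (70, 178.0, 9), (80, 176.3, 7)]
top [(60, 178.0, 8), (70, 178.1, 10), (80, 175.0, 16)]
clock 36.7 at [0.4191 0.4394 0.1418] F [ 0.6  0.8 -0.3] w -0.0003 j [ 0.81  0.48  0.22  1.31 -0.    0.57]
target [0.4721 0.4523 0.1417] slide [-0.2182 -0.0006  0.0011] rot [ 0.001   0.0053 -0.0031]
```

The plate has entered the lane (front at x≈24 mm, TCP about 91 mm behind). I'll push most of the rest.

Call:
drive_tool(slide=[[-0.03, 0, 0], [-0.06, 0, 0], [-0.09, 0, 0], [-0.12, 0, 0], [-0.15, 0, 0], [-0.175, 0, 0], [-0.2, 0, 0], [-0.215, 0, 0]], rotation=[[0, 0, 0], [0, 0, 0], [0, 0, 0], [0, 0, 0], [0, 0, 0], [0, 0, 0], [0, 0, 0], [0, 0, 0]])

```text
clock: 37.7
eef_pos: [0.4708, 0.4522, 0.1421]
tool_rot: [-0.121, 0.993, 0.0, 0.001]
ft_force: [-1.5, -0.1, 0.1]
grip_width: -0.0004
grasp_force: 0.3
```

```bash
python3 -c "
from h import *
plate();goto(stand(-9,58,141.7),193.94)"
```

```text
side [(-100, 173.3, 9), (-90, 177.0, 15), (-80, 178.0, 9), (-70, 177.7, 14), (-60, 179.1, 6), (-50, 178.1, 12), (-40, 178.0, 11), (-30, 180.0, 21), (-20, 183.0, 14), (-10, 181.4, 13), (0, 185.8, 8), (10, 187.2, 9), (20, 184.6, 8), (30, 183.4, 11), (40, 183.0, 12), (50, 183.9, 13), (60, 185.5, 11), (70, 183.1, 7), (80, 177.6, 2)]
top []
clock 37.8 at [0.471  0.4523 0.1421] F [-0.4  0.5 -0.4] w -0.0 j [ 0.77  0.57  0.37  1.37 -0.    0.52]
target [0.475  0.453  0.1417] slide [-0.0164 -0.0009  0.0016] rot [ 0.0014  0.0046 -0.0028]
```

Call:
drive_tool(slide=[[-0.006, 0, 0], [-0.012, 0, 0], [-0.012, 0, 0], [0.05, 0, 0], [0.15, 0, 0], [0.15, 0, -0.2], [0.15, 0, -0.4], [0.15, 0, -0.6]], rotation=[[0, 0, 0], [0, 0, 0], [0, 0, 0], [0, 0, 0], [0, 0, 0], [0, 0, 0], [0, 0, 0], [0, 0, 0]])

```text
clock: 38.8
eef_pos: [0.4337, 0.4428, 0.2939]
tool_rot: [-0.121, 0.993, 0.001, 0.001]
ft_force: [1.7, 0.9, -0.0]
grip_width: 0.0001
grasp_force: 0.0
```

Call:
drive_tool(slide=[[0.1, -0.1, -0.1], [0.2, -0.2, -0.1], [0.3, -0.35, -0.1], [0.4, -0.5, -0.1], [0.4, -0.65, -0.1], [0.4, -0.8, -0.1], [0.4, -0.95, -0.1], [0.4, -1, -0.1]], rotation=[[0, 0, 0], [0, 0, 0], [0, 0, 0], [0, 0, 0], [0, 0, 0], [0, 0, 0], [0, 0, 0], [0, 0, 0]])

```text
clock: 39.8
eef_pos: [0.397, 0.1748, 0.3173]
tool_rot: [-0.12, 0.993, 0.001, 0.002]
ft_force: [0.6, 0.5, 0.2]
grip_width: -0.0001
grasp_force: 0.0
```

```bash
python3 - <<'E'
from h import *
goto(stand(-9,58,141.7),193.94)
c=cam('top');V=cv2.cvtColor(c['image'],cv2.COLOR_RGB2HSV)[...,2]
for v in range(160,192):print(v,*V[v,183:237])
P=pts(c);y=hs=cv2.cvtColor(c['image'],cv2.COLOR_RGB2HSV)
# bright plate blobs (holes kept), rails cut by erosion
E
```

```text
clock 39.8 at [0.397  0.1748 0.3173] F [0.6 0.5 0.2] w -0.0001 j [0.41 0.09 0.14 1.62 0.   0.17]
target [0.475  0.453  0.1417] slide [-0.565   1.0063  0.7049] rot [ 0.0015  0.0066 -0.0071]
160 211 203 212 214 153 79 56 94 105 148 149 155 150 151 150 149 150 149 151 151 154 146 156 148 157 149 152 151 150 151 152 153 150 151 147 148 141 137 205 205 203 194 216 223 228 233 235 236 239 238 240 240 240 238
161 214 221 112 152 148 87 64 63 102 152 151 153 155 151 151 149 157 149 148 147 153 150 145 148 150 152 151 151 149 150 153 157 156 156 158 162 157 161 205 200 179 193 215 224 228 233 235 237 236 239 237 237 238 239
162 221 201 86 56 71 79 62 78 102 151 153 152 148 152 156 154 150 155 153 160 155 160 158 162 158 148 157 146 137 148 143 179 171 164 187 217 198 192 144 188 183 195 215 223 230 233 237 236 238 239 238 239 241 239
163 218 172 82 45 51 55 58 55 106 160 166 162 155 160 158 145 147 146 179 185 170 188 192 198 195 157 177 128 110 135 135 162 125 77 124 240 131 93 109 181 175 194 221 225 232 233 236 239 239 239 240 239 240 238
164 212 173 92 47 53 45 53 53 66 155 194 198 152 17
[... 5365 characters left out ...]
 231 236 238 240 238 240 240 240 242 242
189 154 155 153 155 157 162 158 162 159 156 155 159 154 159 155 155 153 153 154 153 157 153 155 154 154 153 153 150 155 156 154 156 154 155 155 151 153 152 156 156 156 180 212 226 232 236 239 239 240 240 241 241 240 242
190 158 158 152 154 163 160 158 156 150 154 154 153 154 156 156 155 155 152 158 151 157 153 157 154 154 156 156 159 158 158 154 156 149 153 153 152 152 153 156 152 151 173 213 225 233 237 238 237 240 239 242 241 240 241
191 159 158 154 156 155 157 152 151 158 155 153 151 155 149 157 157 153 154 156 159 154 154 150 155 156 155 157 153 153 155 153 150 153 150 155 153 159 152 153 151 153 164 207 226 233 234 237 239 241 240 240 240 242 240
```

```bash
python3 - <<'E'
from h import *
c=cam('top');V=cv2.cvtColor(c['image'],cv2.COLOR_RGB2HSV)[...,2]
for n,(a,b) in dict(spare=(186,200),mid=(203,217)).items():
    m=np.zeros(V.shape,np.uint8);m[163:188,a:b+1]=V[163:188,a:b+1]>172
    k=max(cv2.findContours(m,cv2.RETR_EXTERNAL,cv2.CHAIN_APPROX_NONE)[0],key=cv2.contourArea)
    w=(np.array([ray(c,*p,.186)[:2] for p in k[:,0]])-stand(0,0,0)[:2])*1000
    r=cv2.minAreaRect(np.c_[w@SX,w@SY].astype(np.float32));print(n,r)
hs=cv2.cvtColor(c['image'],cv2.COLOR_RGB2HSV)[135:235,165:265]
print('yellow px',((hs[...,0]>15)&(hs[...,0]<32)&(hs[...,1]>140)).sum(),bot.get_obs()['ft_force'])
E
```

```text
spare ((40.13363265991211, 55.19532012939453), (76.76073455810547, 45.618927001953125), 1.7354167699813843)
mid ((42.397457122802734, -0.23659133911132812), (77.56510925292969, 45.26668930053711), 0.8879621028900146)
yellow px 2 [ 0.04226631 -0.24176997  0.31389506]
```

```bash
python3 -c "
from h import *
print(bot.job_done())"
```

```text
the job is handed in; nothing more can be done
None
```

I handed the job in without a verdict: the brass kit plate went off the far edge and out of view (no camera could see it in the pocket), and the spare steel plate lies in the left lane about 2 mm short of the bay point, level with its neighbours.

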